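# Close a camera housing on its dowels and hold it pressed

## Robot

A 7-joint arm with a two-finger parallel gripper is mounted at the origin on the work surface. World frame = base frame: x ahead of the robot, y to its left, z up, the work surface at z = 0. Lengths are in m, angles in rad, forces in N, time in s.
With the tool pointing down it reaches from about 0.4 to 0.875 m from the base axis. Payload 19.3 kg.
Tool frame: the origin (TCP) lies midway between the tips of the shut fingers; the grasp point (between the pads) lies robot.pinch_z behind it (robot.pinch_z is the distance from the TCP to the grasp point, in m); y points along the fingers, z is the direction in which the jaws open and shut, and the axes are right-handed (so a half turn about y gives the same grasp; the last joint's range is limited). The gripper opens to 85 mm and grips with 20 to 120 N. Pads are 22 mm wide; open, the fingers measure 114 mm over their backs; the gripper's body (76 mm by 85 mm) begins 54 mm behind the grasp point. The pads swing forward as they close: fully open they stand 13 mm farther back than shut.
Start: joints at [1.178, 0.521, -0.036, 1.599, 0.021, 1.021, -0.113], TCP at [0.198, -0.593, 0.231] pointing down, gripper open.
Joint ranges: [-2.91, 2.91], [-0.3, 2.13], [-1.5, 1.42], [0.17, 2.43], [-1.26, 4.41], [0.16, 1.93], [-2.52, 2.52]. Speed limits (rad/s): [1.89, 1.89, 2.39, 2.39, 3.01, 3.01, 3.01].

## Interface

Orientations are given as a 3x3 rotation matrix whose columns are the frame's x, y, z axes.
In Python, from rig import robot, eyes, job_done gives the robot as it stands.
- The arm moves only by the shell command python3 -m pendant 'ROWS' [FORCE]. ROWS is JSON, a list of rows, each a list of 7 numbers: the closure, from 0 (fully open) to 1 (shut), then the shift along the tool's x, y, z in mm, then the turn, a rotation vector about the tool's x, y, z in rad. In form: [[gripper, x, y, z, ax, ay, az], ...]. A call has 1 to 5 rows; each row shifts and turns the commanded pose from where the row before left it, along the tool's axes as they then stand; what a row does not reach is not made up. A row lasts 1/10 s, in which the tool goes at most 50 mm and 8.59 degrees, less where a joint would pass 70% of its speed; a pose out of reach is approached as far as the arm can. A call is refused whole if a number of a shift passes 50 or a number of a turn 0.15, either way. A call with a gripper value outside its range is refused whole. The fingers move at their own pace and stop on an object; FORCE is the grip in N (left out, the last holds). Time passes only in rows, so rows that do not move let the fingers close. It gives the time, the measured TCP pose, the force and the opening at its end, in the units of the state.
- robot.get_obs(): the state, without advancing time (a new reading comes with each control period).
- eyes.get_image(name): name is "scene" or "top" or "wrist"; returns the picture (400x640x3 uint8, red, green, blue); there is no depth.
- eyes.get_calibration(name): a dict with "fx", "fy", "cx", "cy" (pixels), "world_from_camera" (4x4, takes a point from camera to world coordinates); the wrist camera has in their place "T_tool_cam" (4x4, takes a point from camera to tool coordinates, whose origin is the TCP and whose axes are the tool frame's). Camera axes: x right, y up, looking along -z (the intrinsics and any distortion apply to the point x, -y, -z); pixel columns grow to the right and rows downward; lengths in m; the calibration is good to about 2 mm. A picture is of the moment at which its call begins: read the wrist's pose just before it. get_calibration takes no time and is no camera call.
- job_done(): hands the job in, once; it reports no verdict.
The state is a dict: "time": time; "qpos": joint angles; "qvel": joint speeds; "joint_torque": joint torques, N m; "tool_pos": TCP position; "orientation": TCP orientation; "force": force on the tool from outside, world axes, zero at the start; "wrist_torque": the same for the moment, N m; "opening": finger opening in m.
Only numpy, scipy, OpenCV 4.12 (cv2) and the standard library are available. Lean on these libraries where they do the work, as an engineer would, in place of code of your own. Each camera call takes 0.05 s, during which the arm holds its last target.

## Task

Lift the blue dust shield by its white post off the open camera housing and leave it lying flat in the black tray. Then fit the orange upper half onto the two dowels of the grey lower half, the matching way round, and press the closed pair down until the sprung nest has sunk about 8 mm, and finish while still holding it pressed there: do not let go. Leave the lens, the checkered target and the screwdriver where they are.

Things in the scene. Friction and masses are not known exactly. Their poses are not given: they have to be found in the camera images.
- shield: Blue dust shield, loose, 60 g: plate 70 (x) by 84 (y) by 4 mm with an upright white round post on its middle, 20 mm in diameter, 4 to 44 mm above the origin. It starts lying on the seam face of the open lower half, between the dowels. Origin: centre of the plate's underside; z up along the post.
- tray: Black open tray, fixed to the table, 170 (x) by 150 (y) by 25 mm outside, walls and floor about 4 to 5 mm thick. Origin: centre of its underside, on the table. It and the orange cover change sides from run to run.
- cover: Orange upper half, loose on the table, 220 g +-30 %: plate 130 (x) by 84 (y) by 16 mm; on its middle a grey finned block 60 (x) by 34 (y) mm, 16 to 52 mm above the origin: grip it across its 34 mm. Two 10.5 mm through holes: A at x -50, y 0; B at x +50, y +20 mm. A black strip on top marks the +x end, which goes to the lens end of the lower half. Origin: centre of the flat underside; z up.
- hole_a (a point): Centre of hole A at the cover's underside (cover frame: -50, 0, 0 mm).
- hole_b (a point): Centre of hole B at the cover's underside (cover frame: +50, +20, 0 mm).
- seam (a point): Centre of the seam face (top rim, 130 by 84 mm) of the grey lower half, clamped by blue bars in a sprung nest on a fixed aluminium base 190 by 130 mm. 80 mm above the table when up; sinks with the nest. A black lens barrel (32 mm wide) sticks 30 mm out of its +x end. x along the 130 mm, z up; a fitted cover has its origin and axes here.
- dowel_a (a point): Foot of dowel A at the seam face (seam frame: -50, 0, 0 mm). Each dowel is 8 mm in diameter and 14 mm tall, the upper 5 mm tapering to 3 mm.
- dowel_b (a point): Foot of dowel B at the seam face (seam frame: +50, +20, 0 mm).
- nest (a joint): How far the sprung nest with the lower half is pressed straight down, in m: 0 is up, 0.015 its stop. It is preloaded, so that the cover's own weight does not sink it: moving it takes about 4.3 N (cover's weight included), and 0.9 N more for each mm.
- lens: Bystander: spare black lens, 46 mm in diameter, 50 mm tall, standing loose. Origin: centre of its underside.
- target: Bystander: white calibration plate with black checks, 70 by 70 by 6 mm, loose. Origin: centre of its underside.
- screwdriver: Bystander: screwdriver lying loose on the table, handle to its -x. Origin: under its middle.
There are look-alikes about, which are no part of the job. Of the things like the part that bears seam, leave any that is green; of the rest the larger one is meant.

How it is judged:
By the outcome, as a careful person would: the job done as asked, in the order asked, and still so for the second after the job is handed in, while the arm keeps its last pose, push and grip.
It also fails if it takes over 64 s, if anything falls off the work surface, if the arm or the gripper's body presses on something with over 40 N, if the wrist force passes 120 N, or if a joint passes its speed limit or range.

## Working session

There is one attempt and no reset: what is moved stays moved. The work goes in short steps, Python scripts to look and compute and a shell command to move; the robot and the scene stay as the last step left them, time stands still between calls to the robot, and variables do not carry over. Pictures are saved under pics/ and viewed, and the job is handed in when it is done.

```bash
ls; mkdir -p pics; cat > h.py <<'E'
import numpy as np, cv2
from rig import robot, eyes, job_done
def snap(n,f):
    o=robot.get_obs(); im=eyes.get_image(n); cv2.imwrite('pics/'+f,cv2.cvtColor(im,cv2.COLOR_RGB2BGR)); return o,im
E
python3 - <<'E'
from h import *
np.set_printoptions(precision=4,suppress=True)
print(robot.pinch_z, [a for a in dir(robot) if a[0]!='_'])
for n in ['scene','top','wrist']: print(n,eyes.get_calibration(n))
o,_=snap('top','top0.png'); snap('scene','scene0.png'); print(robot.get_obs())
E
```

```text
pics
0.0187 ['MotionError', 'get_obs', 'pinch_z']
scene {'fx': 395.87421037945165, 'fy': 395.87421037945165, 'cx': 327.14406565064667, 'cy': 203.31263937398677, 'world_from_camera': array([[-0.1387, -0.7224,  0.6775,  1.0892],
       [ 0.9903, -0.1057,  0.0901,  0.0789],
       [ 0.0065,  0.6834,  0.73  ,  0.6903],
       [ 0.    ,  0.    ,  0.    ,  1.    ]])}
top {'fx': 471.2857994862368, 'fy': 471.2857994862368, 'cx': 316.47509581426726, 'cy': 205.99163010043287, 'world_from_camera': array([[-0.0087,  0.9821, -0.1881,  0.2738],
       [-0.9999, -0.0066,  0.0121,  0.019 ],
       [ 0.0106,  0.1882,  0.9821,  1.202 ],
       [ 0.    ,  0.    ,  0.    ,  1.    ]])}
wrist {'fx': 281.19357998577414, 'fy': 281.19357998577414, 'cx': 321.0919512366166, 'cy': 199.5403392290334, 'T_tool_cam': array([[ 0.0005, -0.9593, -0.2824, -0.0723],
       [ 0.001 ,  0.2824, -0.9593, -0.1429],
       [ 1.    ,  0.0002,  0.0011,  0.0012],
       [ 0.    ,  0.    ,  0.    ,  1.    ]])}
{'time': 0.1, 'qpos': array([ 1.1778,  0.522 , -0.0363,  1.5999,  0.0212,  1.0211, -0.1128]), 'qvel': array([-0.0014, -0.0015, -0.    , -0.0011, -0.0002,  0.0012,  0.0009]), 'joint_torque': array([  0.0047, -92.8481,   1.9849, -37.0534,   0.0182,   0.0054,
         0.    ]), 'tool_pos': array([ 0.1981, -0.5924,  0.2308]), 'orientation': array([[-0.9484, -0.0004,  0.3172],
       [-0.3172,  0.001 , -0.9484],
       [ 0.    , -1.    , -0.001 ]]), 'force': array([ 0.2831, -0.3994, -1.5868]), 'wrist_torque': array([-0.0149, -0.018 ,  0.0344]), 'opening': 0.08564983443404622}
```

View pics/top0.png

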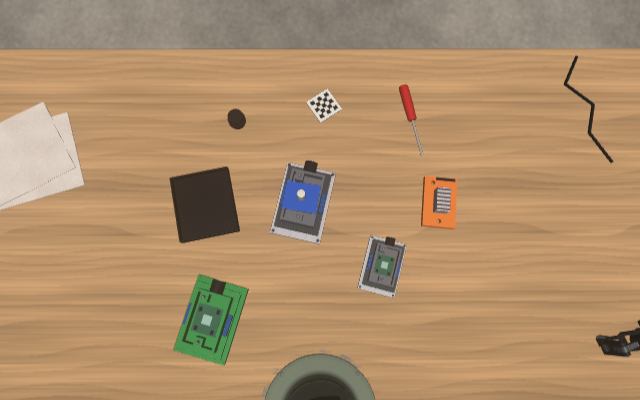

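View pics/scene0.png

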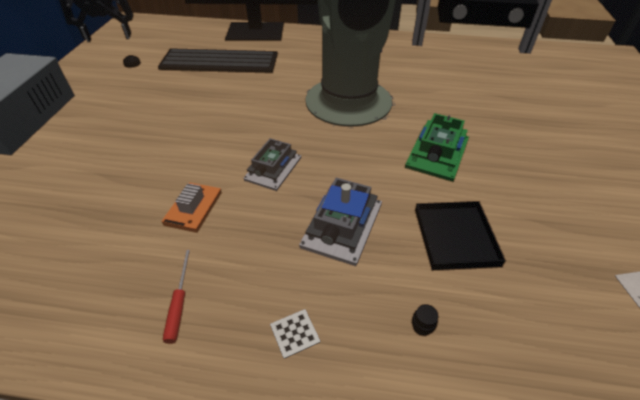

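The top view shows the meant grey housing with the shield at (303,200), the tray at (205,205), the cover at (440,203), and the two decoys: green at (210,320), small at (383,265). Next I measure these.

```bash
cat >> h.py <<'E'
np.set_printoptions(precision=4,suppress=True)
def cal(n,o=None):
    c=eyes.get_calibration(n)
    if n=='wrist':
        T=np.eye(4);T[:3,:3]=o['orientation'];T[:3,3]=o['tool_pos'];W=T@c['T_tool_cam']
    else: W=c['world_from_camera']
    return c,W
def ray(n,uv,o=None):
    c,W=cal(n,o); u,v=uv
    d=W[:3,:3]@np.array([(u-c['cx'])/c['fx'],-(v-c['cy'])/c['fy'],-1.]); return W[:3,3],d
def onz(n,uv,z,o=None):
    p,d=ray(n,uv,o); return p+d*(z-p[2])/d[2]
def two(a,b):
    A=[];y=[]
    for p,d in (a,b):
        d=d/np.linalg.norm(d);M=np.eye(3)-np.outer(d,d);A.append(M);y.append(M@p)
    x=np.linalg.lstsq(np.vstack(A),np.hstack(y),rcond=None)[0]
    return x
def proj(n,P,o=None):
    c,W=cal(n,o); q=np.linalg.inv(W)@np.append(P,1)
    return np.array([c['cx']+c['fx']*q[0]/-q[2], c['cy']-c['fy']*q[1]/-q[2]])
def hsv(im): return cv2.cvtColor(im,cv2.COLOR_RGB2HSV)
def mask(im,lo,hi,box=None):
    m=cv2.inRange(hsv(im),np.array(lo),np.array(hi))
    if box: k=np.zeros_like(m);x0,y0,x1,y1=box;k[y0:y1,x0:x1]=1;m=m*k
    return m
def big(m):
    cs,_=cv2.findContours(m,cv2.RETR_EXTERNAL,cv2.CHAIN_APPROX_NONE);return max(cs,key=cv2.contourArea)
def rect(n,c,z,o=None):
    P=np.array([onz(n,p[0],z,o)[:2] for p in c],np.float32)*1000
    return cv2.minAreaRect(P)
E
python3 - <<'E'
from h import *
t=cv2.cvtColor(cv2.imread('pics/top0.png'),cv2.COLOR_BGR2RGB)
s=cv2.cvtColor(cv2.imread('pics/scene0.png'),cv2.COLOR_BGR2RGB)
m=mask(t,(5,150,150),(18,255,255),(400,150,480,250)); c=big(m); print('cover',rect('top',c,.016),cv2.contourArea(c))
m=mask(t,(105,120,60),(130,255,255),(260,150,345,250)); c=big(m); print('shield',rect('top',c,.084))
m=mask(t,(0,0,0),(180,255,75),(160,160,245,250)); c=big(m); print('tray',rect('top',c,.025),rect('top',c,0.))
m=mask(t,(0,0,185),(180,60,255),(285,180,318,208)); c=big(m); M=cv2.moments(m); u=(M['m10']/M['m00'],M['m01']/M['m00']); print(u,cv2.boundingRect(c),onz('top',u,.124))
m=mask(s,(0,0,150),(180,70,255),(330,175,362,205)); c=big(m);print(cv2.boundingRect(c))
# base corners by hand
for n,uv in [('TL',(289,164)),('TR',(334,172)),('BR',(320,243)),('BL',(271,233))]: print(n,onz('top',uv,.012))
big1=cv2.resize(t[140:260,250:350],None,fx=6,fy=5,interpolation=cv2.INTER_CUBIC)
big2=cv2.resize(t[160:250,400:480],None,fx=6,fy=6,interpolation=cv2.INTER_CUBIC)
cv2.imwrite('pics/z1.png',cv2.cvtColor(big1,cv2.COLOR_RGB2BGR));cv2.imwrite('pics/z2.png',cv2.cvtColor(big2,cv2.COLOR_RGB2BGR))
E
```

```text
cover ((509.8870544433594, -312.2309875488281), (84.34033966064453, 132.46640014648438), 83.97116088867188) 1505.5
shield ((512.2853393554688, 45.550567626953125), (89.07109069824219, 70.07556915283203), 79.80551147460938)
tray ((506.66925048828125, 290.19146728515625), (170.1666259765625, 151.37132263183594), 11.409028053283691) ((511.6159973144531, 295.9521484375), (173.7812042236328, 154.586669921875), 11.409037590026855)
(300.57142857142856, 192.89795918367346) (297, 189, 8, 9) [0.5117 0.0427 0.124 ]
(342, 184, 8, 6)
TL [0.614  0.0752 0.012 ]
TR [ 0.5917 -0.0422  0.012 ]
BR [ 0.4062 -0.0038  0.012 ]
BL [0.4326 0.1205 0.012 ]
```

View pics/z1.png

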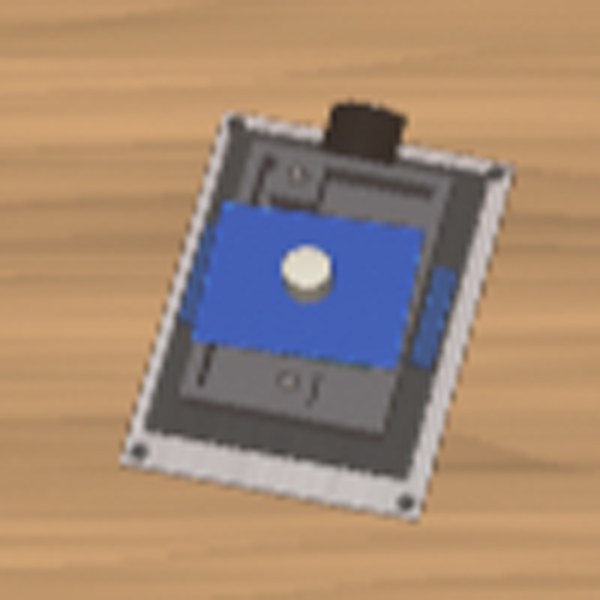

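View pics/z2.png

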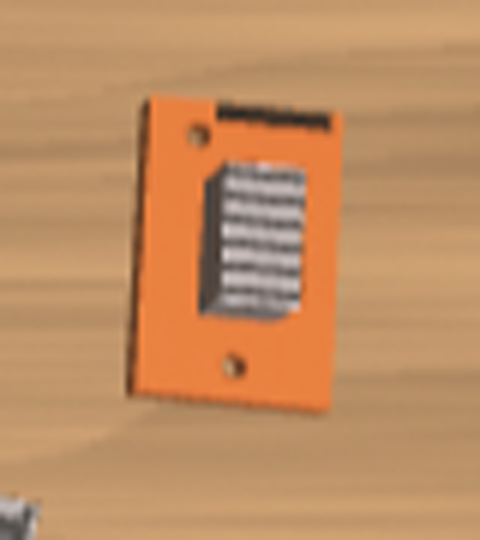

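Sizes match (cover 84x132 mm, tray 170x151, shield ~70x84). I'll swing to above the cover for a close look.

```bash
python3 -m pendant '[[0,0,0,0,0,0.143,0],[0,0,0,0,0,0.143,0],[0,0,0,0,0,0.142,0],[0,-28,0,-31,0,0,0],[0,-28,0,-31,0,0,0]]' 40
python3 -m pendant '[[0,-28,0,-31,0,0,0],[0,-28,0,-31,0,0,0],[0,-28,0,-31,0,0,0],[0,-28,0,-31,0,0,0],[0,-28,0,-31,0,0,0]]'
python3 -m pendant '[[0,-28,0,-31,0,0,0],[0,-28,0,-31,0,0,0],[0,-28,0,-31,0,0,0],[0,0,0,0,0,0,0]]'
python3 - <<'E'
from h import *
o,im=snap('wrist','w1.png'); print(o['time'],o['tool_pos'],o['orientation'],o['qpos'])
m=mask(im,(5,150,120),(18,255,255)); c=big(m); print(rect('wrist',c,.016,o))
E
```

```text
time: 0.6
tool_pos: [0.2604, -0.5364, 0.2308]
orientation: [[-0.994, -0.001, -0.108], [0.108, 0.0, -0.994], [0.001, -1.0, -0.0]]
force: [2.0, 0.9, -0.1]
opening: 0.0856
time: 1.1
tool_pos: [0.4169, -0.3961, 0.2311]
orientation: [[-0.994, -0.0, -0.105], [0.105, 0.0, -0.994], [0.0, -1.0, -0.0]]
force: [0.2, -0.1, -0.8]
opening: 0.0852
time: 1.5
tool_pos: [0.5133, -0.3087, 0.2307]
orientation: [[-0.995, 0.001, -0.098], [0.098, 0.002, -0.995], [-0.001, -1.0, -0.002]]
force: [0.3, 0.4, -0.3]
opening: 0.0855
1.5 [ 0.5133 -0.3087  0.2307] [[-0.9952  0.0011 -0.0979]
 [ 0.0979  0.0024 -0.9952]
 [-0.0008 -1.     -0.0025]] [ 0.4544  0.4803 -0.0149  1.6723  0.0051  0.989  -1.2305]
((511.1505126953125, -313.90594482421875), (85.91484832763672, 131.5768585205078), 83.96592712402344)
```

View pics/w1.png

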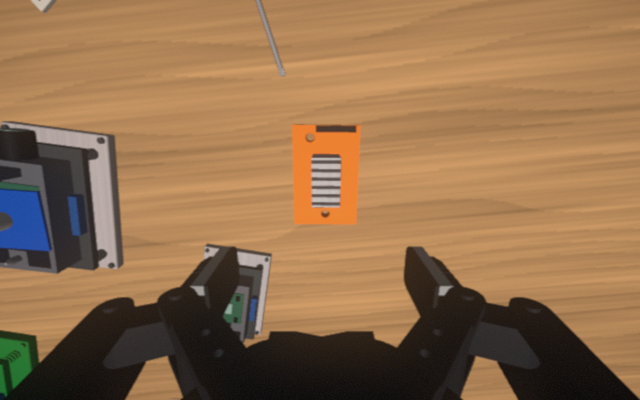

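The wrist view shows the orange cover at (326,175) with the black strip up (+x); it agrees with the top view within 2 mm. On to the shield.

```bash
python3 -m pendant '[[0,4,0,-39,0,0,0],[0,4,0,-39,0,0,0],[0,4,0,-39,0,0,0],[0,4,0,-39,0,0,0],[0,4,0,-39,0,0,0]]'
python3 -m pendant '[[0,4,0,-39,0,0,0],[0,4,0,-39,0,0,0],[0,4,0,-39,0,0,0],[0,4,0,-39,0,0,0],[0,0,0,0,0,0,0]]'
python3 - <<'E'
from h import *
o,im=snap('wrist','w2.png'); print(o['time'],o['tool_pos'],o['orientation'],o['qpos'])
m=mask(im,(105,120,60),(130,255,255)); c=big(m); print(rect('wrist',c,.084,o))
E
```

```text
time: 2.05
tool_pos: [0.5091, -0.1173, 0.2313]
orientation: [[-0.994, -0.0, -0.106], [0.106, -0.0, -0.994], [0.0, -1.0, 0.0]]
force: [1.1, 1.3, 0.6]
opening: 0.0854
time: 2.55
tool_pos: [0.5099, 0.0432, 0.2313]
orientation: [[-0.995, -0.0, -0.1], [0.1, 0.002, -0.995], [0.0, -1.0, -0.002]]
force: [-0.0, -1.2, -0.0]
opening: 0.0854
2.55 [0.5099 0.0432 0.2313] [[-0.995  -0.0002 -0.0999]
 [ 0.0999  0.0015 -0.995 ]
 [ 0.0003 -1.     -0.0015]] [-0.1021  0.3444 -0.1238  1.8905  0.0509  0.9097 -1.9209]
((512.600341796875, 43.700592041015625), (88.35187530517578, 70.22251892089844), 79.88151550292969)
```

View pics/w2.png

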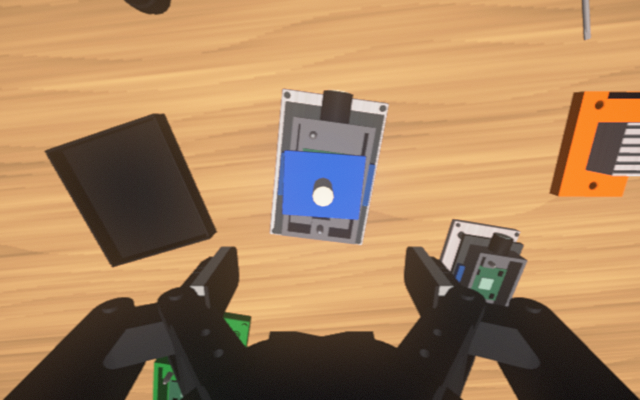

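The housing is below at (330,165): shield post at (323,195), dowels visible at (313,135) and (320,229). I locate the post and the dowels.

```bash
python3 - <<'E'
from h import *
im=cv2.cvtColor(cv2.imread('pics/w2.png'),cv2.COLOR_BGR2RGB); o=robot.get_obs()
m=mask(im,(0,0,200),(180,60,255),(305,180,340,215)); c=big(m); e=cv2.fitEllipse(c); print(e, onz('wrist',e[0],.124,o))
b=cv2.resize(im[85:250,265:395],None,fx=4.5,fy=3.6,interpolation=cv2.INTER_CUBIC)
cv2.imwrite('pics/z3.png',cv2.cvtColor(b,cv2.COLOR_RGB2BGR))
t=cv2.cvtColor(cv2.imread('pics/top0.png'),cv2.COLOR_BGR2RGB)
E
```

```text
((322.65277099609375, 196.05337524414062), (18.532955169677734, 20.125646591186523), 88.8998031616211) [0.5122 0.0382 0.124 ]
```

View pics/z3.png

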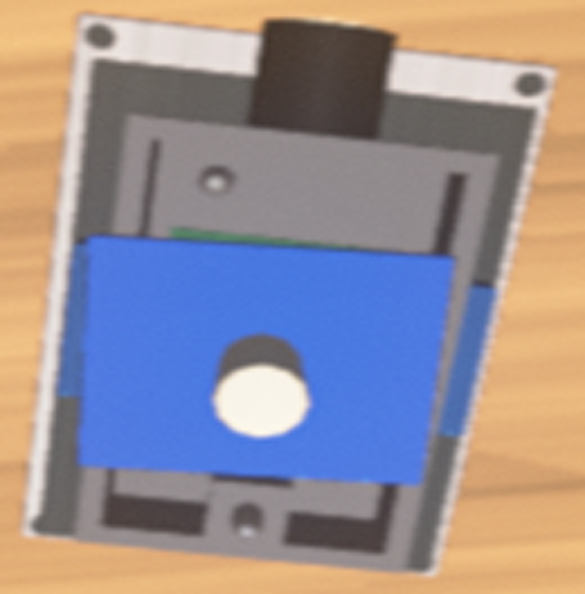

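```bash
python3 -m pendant '[[0,-2.4,35,2.5,0,0,0],[0,0,35,0,0,0,0],[0,0,35,0,0,0,0],[0,0,32,0,0,0,0],[0,0,0,0,0,0,0]]'
python3 -m pendant '[[1,0,0,0,0,0,0],[1,0,0,0,0,0,0],[1,0,0,0,0,0,0],[1,0,0,0,0,0,0],[1,0,0,0,0,0,0]]' 40
python3 -m pendant '[[1,0,0,0,0,0,0],[1,0,0,0,0,0,0],[1,0,-15,0,0,0,0],[1,0,-20,0,0,0,0],[1,0,-20,0,0,0,0]]'
python3 - <<'E'
from h import *
o,im=snap('wrist','w3.png'); snap('scene','s3.png')
E
```

```text
time: 3.1
tool_pos: [0.5103, 0.0343, 0.0912]
orientation: [[-0.994, -0.006, -0.107], [0.107, -0.001, -0.994], [0.006, -1.0, 0.002]]
force: [-0.1, 0.3, 0.9]
opening: 0.0857
time: 3.6
tool_pos: [0.5129, 0.0363, 0.0951]
orientation: [[-0.994, 0.001, -0.105], [0.105, 0.0, -0.994], [-0.001, -1.0, -0.0]]
force: [-0.2, -0.2, 3.0]
opening: 0.019
time: 4.1
tool_pos: [0.512, 0.0363, 0.1496]
orientation: [[-0.994, -0.001, -0.105], [0.105, -0.0, -0.994], [0.001, -1.0, 0.0]]
force: [-0.5, -0.3, -1.1]
opening: 0.0184
```

View pics/w3.png

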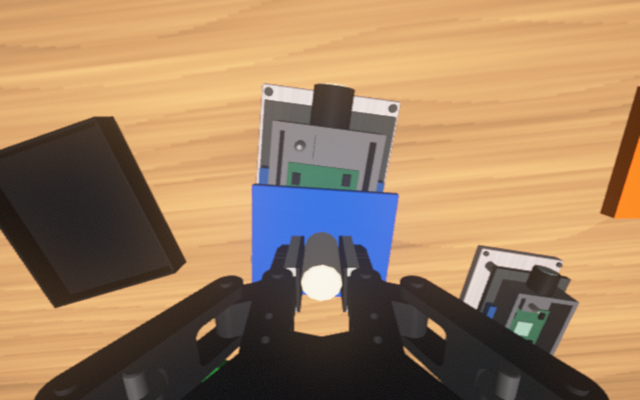

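View pics/s3.png

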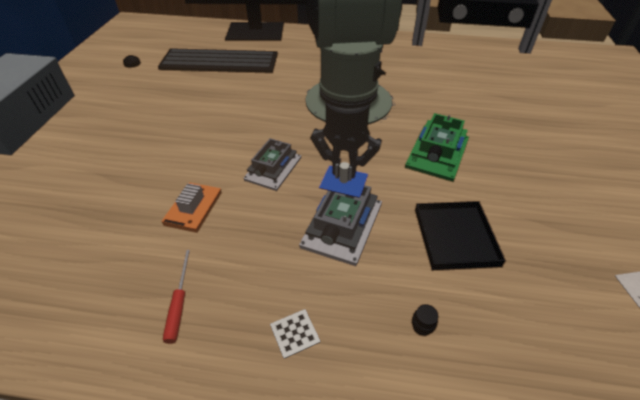

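Shield held level (opening 18 mm). Carry to the tray.

```bash
python3 -m pendant '[[1,4.5,0,-36,0,0,0],[1,4.5,0,-36,0,0,0],[1,4.5,0,-36,0,0,0],[1,4.5,0,-36,0,0,0],[1,4.5,0,-36,0,0,0]]'
python3 -m pendant '[[1,4.5,0,-36,0,0,0],[1,4.5,0,-36,0,0,0],[1,0,0,0,0,-0.145,0],[1,0,0,0,0,-0.145,0],[1,0,0,0,0,0,0]]'
python3 - <<'E'
from h import *
o,im=snap('wrist','w4.png'); _,t=snap('top','t4.png'); print(o['tool_pos'],o['qpos'])
m=mask(im,(0,0,0),(180,255,75),(150,40,640,235)); c=big(m); print('tray',rect('wrist',c,.025,o))
E
```

```text
time: 4.7
tool_pos: [0.5084, 0.2189, 0.1485]
orientation: [[-0.994, -0.001, -0.105], [0.105, -0.001, -0.994], [0.001, -1.0, 0.001]]
force: [0.8, -0.4, 0.2]
opening: 0.0188
time: 5.2
tool_pos: [0.5071, 0.2901, 0.1484]
orientation: [[-0.982, -0.001, 0.187], [-0.187, -0.001, -0.982], [0.001, -1.0, 0.0]]
force: [-0.8, -0.5, -0.5]
opening: 0.0189
[0.5071 0.2901 0.1484] [-0.4774  0.5626 -0.2028  1.7774  0.1472  0.8178 -2.1338]
tray ((528.3428344726562, 294.4678955078125), (127.46074676513672, 146.33673095703125), 11.452895164489746)
```

View pics/w4.png

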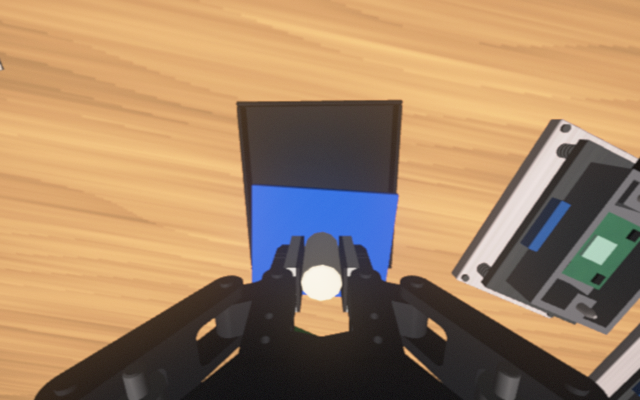

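View pics/t4.png

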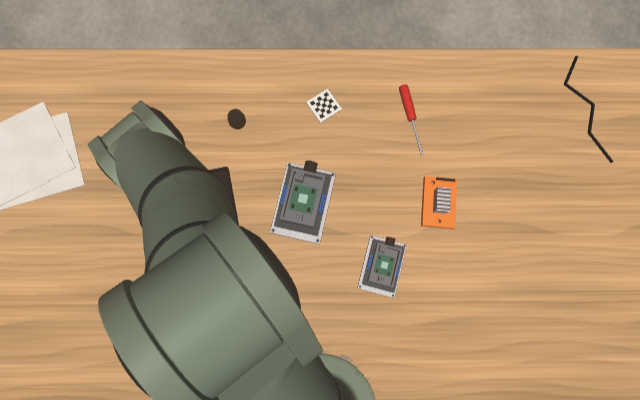

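```bash
python3 -m pendant '[[1,0,35,0,0,0,0],[1,0,35,0,0,0,0],[1,0,35,0,0,0,0],[1,0,15,0,0,0,0],[1,0,0,0,0,0,0]]'
python3 -m pendant '[[1,0,4,0,0,0,0],[1,0,0,0,0,0,0]]'
```

```text
time: 5.8
tool_pos: [0.5067, 0.2895, 0.0277]
orientation: [[-0.983, -0.003, 0.182], [-0.182, -0.002, -0.983], [0.003, -1.0, 0.001]]
force: [-0.3, 0.4, 0.7]
opening: 0.0185
time: 6.0
tool_pos: [0.5082, 0.2905, 0.0264]
orientation: [[-0.983, 0.001, 0.183], [-0.183, 0.001, -0.983], [-0.002, -1.0, -0.001]]
force: [-0.9, -0.4, -0.7]
opening: 0.0188
```

```bash
python3 -m pendant '[[1,0,3,0,0,0,0],[1,0,0,0,0,0,0]]'; python3 -m pendant '[[1,0,2,0,0,0,0],[1,0,0,0,0,0,0]]'
```

```text
time: 6.2
tool_pos: [0.5079, 0.2903, 0.0228]
orientation: [[-0.983, 0.001, 0.183], [-0.183, 0.0, -0.983], [-0.001, -1.0, -0.0]]
force: [-0.0, 0.1, -0.9]
opening: 0.0187
time: 6.4
tool_pos: [0.5076, 0.2901, 0.0203]
orientation: [[-0.983, 0.0, 0.184], [-0.184, -0.0, -0.983], [-0.0, -1.0, 0.0]]
force: [0.6, 0.9, -0.3]
opening: 0.019
```

```bash
python3 -m pendant '[[1,0,1,0,0,0,0],[0.5,0,0,0,0,0,0],[0.5,0,0,0,0,0,0],[0.5,0,0,0,0,0,0],[0.5,0,-10,0,0,0,0]]'
python3 -m pendant '[[0.5,0,-30,0,0,0,0],[0.5,0,-45,0,0,0,0],[0.5,0,-45,0,0,0,0],[0.2,0,-45,0,0,0,0],[0,0,0,0,0,0,0]]'
python3 - <<'E'
from h import *
o,im=snap('wrist','w5.png'); print(o['tool_pos'])
E
```

```text
time: 6.9
tool_pos: [0.507, 0.2898, 0.0287]
orientation: [[-0.983, -0.002, 0.184], [-0.184, -0.001, -0.983], [0.002, -1.0, 0.001]]
force: [-0.3, -1.2, -0.5]
opening: 0.043
time: 7.4
tool_pos: [0.5097, 0.2915, 0.201]
orientation: [[-0.983, 0.008, 0.183], [-0.183, 0.005, -0.983], [-0.008, -1.0, -0.003]]
force: [0.6, 0.3, 0.0]
opening: 0.0701
[0.5097 0.2915 0.201 ]
```

View pics/w5.png

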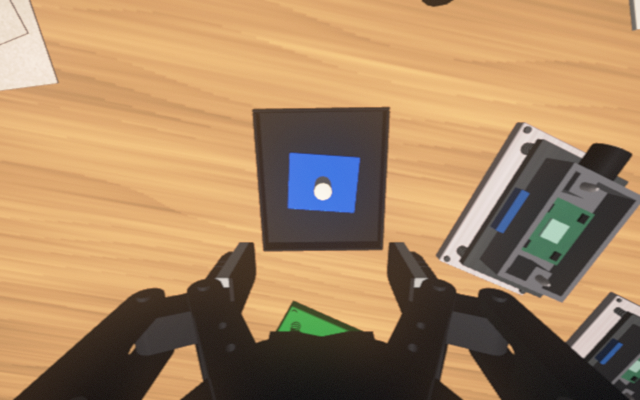

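Shield lies flat within the tray, at (323,185). Now over the open housing to measure the dowels.

```bash
python3 -m pendant '[[0,0,0,0,0,0.134,0],[0,0,0,0,0,0.134,0],[0,0,0,0,0,0.134,0],[0,-7.7,-4,35,0,0,0],[0,-7.7,-4,35,0,0,0]]'
python3 -m pendant '[[0,-7.7,-4,35,0,0,0],[0,-7.7,-4,35,0,0,0],[0,-7.7,-4,35,0,0,0],[0,-7.7,-4,35,0,0,0],[0,-7.7,-4,35,0,0,0]]'
python3 -m pendant '[[0,0,0,0,0,0,0],[0,0,0,0,0,0,0]]'
python3 - <<'E'
from h import *
o,im=snap('wrist','w6.png'); np.save('o6.npy',o,allow_pickle=True); print(o['time'],o['tool_pos'],o['qpos'])
b=cv2.resize(im[60:250,240:420],None,fx=4,fy=3.15,interpolation=cv2.INTER_CUBIC); cv2.imwrite('pics/z6.png',cv2.cvtColor(b,cv2.COLOR_RGB2BGR))
E
```

```text
time: 7.95
tool_pos: [0.5066, 0.2181, 0.2016]
orientation: [[-0.977, -0.002, -0.214], [0.214, -0.001, -0.977], [0.001, -1.0, 0.001]]
force: [0.5, -0.3, -0.1]
opening: 0.0857
time: 8.45
tool_pos: [0.5067, 0.0378, 0.2221]
orientation: [[-0.977, -0.001, -0.215], [0.215, -0.0, -0.977], [0.001, -1.0, 0.0]]
force: [1.0, -1.1, 0.5]
opening: 0.0858
time: 8.65
tool_pos: [0.5071, 0.0389, 0.222]
orientation: [[-0.976, -0.001, -0.217], [0.217, -0.0, -0.976], [0.001, -1.0, 0.0]]
force: [-0.3, 0.6, 0.3]
opening: 0.0858
8.65 [0.5071 0.0389 0.222 ] [-0.1377  0.3498 -0.0704  1.91    0.031   0.8835 -2.013 ]
```

View pics/z6.png

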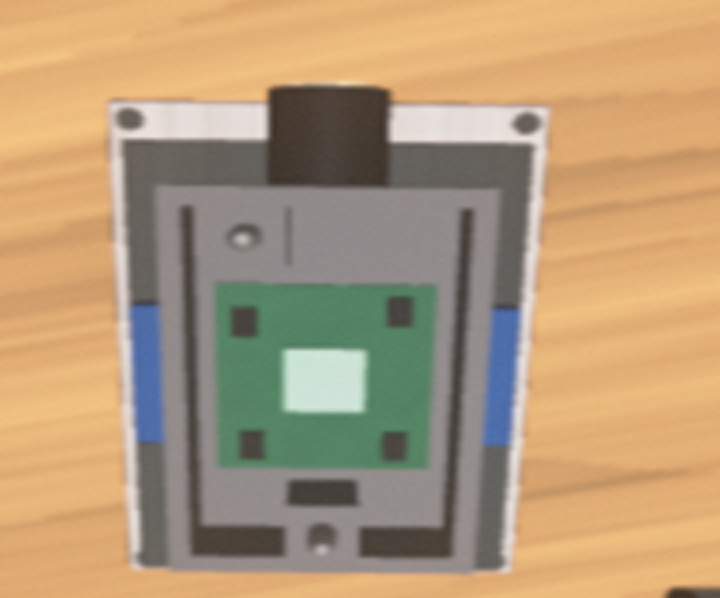

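View pics/w6.png

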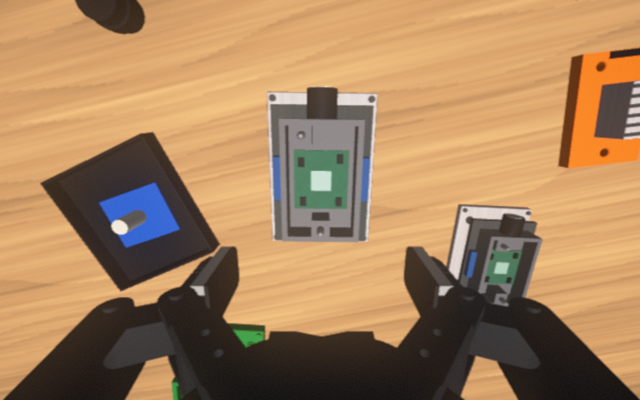

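```bash
cat >> h.py <<'E'
def fit2(A,B):
    # yaw & origin from points A(-50,0), B(50,20)
    d=(B-A)[:2]; yaw=np.arctan2(d[1],d[0])-np.arctan2(.02,.1)
    R=np.array([[np.cos(yaw),-np.sin(yaw)],[np.sin(yaw),np.cos(yaw)]])
    c=((A+B)/2)[:2]-R@[0,.01]
    return np.degrees(yaw),c,np.linalg.norm(d)
E
python3 - <<'E'
from h import *
o=np.load('o6.npy',allow_pickle=True).item()
im=cv2.cvtColor(cv2.imread('pics/w6.png'),cv2.COLOR_BGR2RGB)
Z=lambda x,y:(240+x/4-.4,60+y/3.15-.4)
A=onz('wrist',Z(322,543),.094,o);B=onz('wrist',Z(241,238),.094,o);print(A,B,fit2(A,B))
C=np.array([onz('wrist',Z(*p),.080,o)[:2] for p in [(157,186),(500,188),(475,572),(168,572)]]);print(C,C.mean(0))
print(cv2.minAreaRect((C*1000).astype(np.float32)))
b=np.hstack([cv2.resize(im[120:150,285:315],(390,390),interpolation=cv2.INTER_CUBIC),cv2.resize(im[215:245,305:335],(390,390),interpolation=cv2.INTER_CUBIC)])
cv2.imwrite('pics/z7.png',cv2.cvtColor(b,cv2.COLOR_RGB2BGR))
E
```

```text
[0.4659 0.0486 0.094 ] [0.566  0.0457 0.094 ] (np.float64(-12.959616805298896), array([0.5137, 0.0374]), np.float64(0.10017334738869348))
[[ 0.5851  0.0631]
 [ 0.5664 -0.0183]
 [ 0.4402  0.0111]
 [ 0.4586  0.0939]] [0.5126 0.0374]
((512.4844970703125, 37.78129577636719), (84.80316925048828, 130.35093688964844), 76.90019989013672)
```

View pics/z7.png

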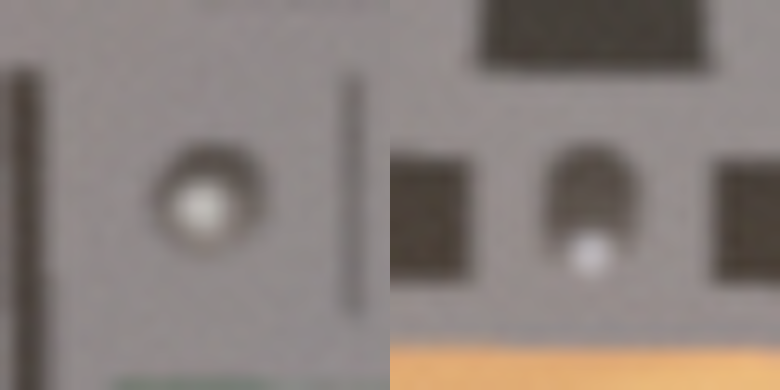

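```bash
python3 - <<'E'
from h import *
o=np.load('o6.npy',allow_pickle=True).item()
A=onz('wrist',(319.9,234.1),.094,o);B=onz('wrist',(300.1,135.65),.094,o);print(A,B,fit2(A,B))
R=o['orientation'];print('seam in tool', R.T@(np.append(fit2(A,B)[1],.08)-o['tool_pos']))
# which side of view for cover: need
E
```

```text
[0.4636 0.0493 0.094 ] [0.5655 0.0456 0.094 ] (np.float64(-13.405664712906432), array([0.5123, 0.0377]), np.float64(0.10198942604200129))
seam in tool [-0.0054  0.142  -0.    ]
```

Dowel spacing is 102.0 mm (should be 102.0) and the rim rectangle 85x130: seam at (0.5123, 0.0377), yaw −13.2°. Now to the cover.

```bash
python3 -m pendant '[[0,0,0,0,0,-0.113,0],[0,-4.5,6,38.9,0,0,0],[0,-4.5,6,38.9,0,0,0],[0,-4.5,6,38.9,0,0,0],[0,-4.5,6,38.9,0,0,0]]'
python3 -m pendant '[[0,-4.5,6,38.9,0,0,0],[0,-4.5,6,38.9,0,0,0],[0,-4.5,6,38.9,0,0,0],[0,-4.5,6,38.9,0,0,0],[0,-4.5,6,38.9,0,0,0]]'
python3 -m pendant '[[0,0,0,0,0,0,0],[0,0,0,0,0,0,0]]'
python3 - <<'E'
from h import *
o,im=snap('wrist','w8.png'); np.save('o8.npy',o,allow_pickle=True); print(o['time'],o['tool_pos'],o['qpos'])
m=mask(im,(5,150,120),(18,255,255)); c=big(m); print(rect('wrist',c,.016,o),cv2.boundingRect(c))
b=cv2.resize(im[70:250,250:400],None,fx=5,fy=3.3,interpolation=cv2.INTER_CUBIC); cv2.imwrite('pics/z8.png',cv2.cvtColor(b,cv2.COLOR_RGB2BGR))
E
```

```text
time: 9.2
tool_pos: [0.5092, -0.1173, 0.1978]
orientation: [[-0.995, -0.0, -0.102], [0.102, 0.0, -0.995], [0.001, -1.0, -0.0]]
force: [1.4, -0.2, 0.9]
opening: 0.0853
time: 9.7
tool_pos: [0.5118, -0.3131, 0.1675]
orientation: [[-0.995, -0.0, -0.102], [0.102, 0.001, -0.995], [0.0, -1.0, -0.001]]
force: [-0.1, -0.2, 0.1]
opening: 0.0853
time: 9.9
tool_pos: [0.5115, -0.3124, 0.1674]
orientation: [[-0.995, -0.001, -0.104], [0.104, 0.001, -0.995], [0.001, -1.0, -0.001]]
force: [-0.3, 0.8, 0.8]
opening: 0.0854
9.9 [ 0.5115 -0.3124  0.1674] [ 0.4567  0.5542 -0.0101  1.7297  0.0063  0.859  -1.2308]
((511.66162109375, -313.97021484375), (85.61068725585938, 130.41522216796875), 83.91443634033203) (281, 124, 84, 119)
```

View pics/z8.png

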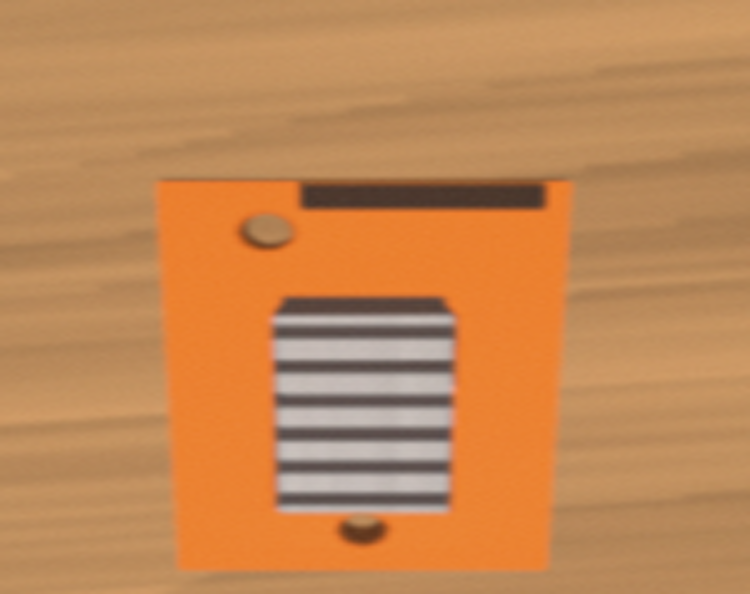

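View pics/w8.png

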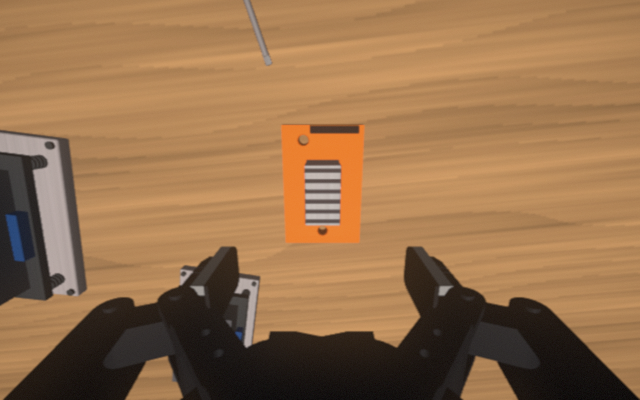

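```bash
python3 - <<'E'
from h import *
o=np.load('o8.npy',allow_pickle=True).item()
Z=lambda x,y:(250+x/5-.4,70+y/3.3-.35)
A=onz('wrist',Z(362,529),.016,o);B=onz('wrist',Z(267,231),.016,o);print(A,B,fit2(A,B))
C=np.array([onz('wrist',Z(*p),.016,o)[:2] for p in [(157,180),(572,180),(550,571),(177,571)]]);print(C.mean(0),cv2.minAreaRect((C*1000).astype(np.float32)))
D=np.array([onz('wrist',Z(*p),.052,o)[:2] for p in [(273,314),(456,314),(450,512),(277,512)]]);print(D.mean(0),cv2.minAreaRect((D*1000).astype(np.float32)))
c=np.array([.5116,-.3140,0]);R=o['orientation'];print(1000*R.T@(c-o['tool_pos']))
E
```

```text
[ 0.4617 -0.3086  0.016 ] [ 0.5631 -0.2995  0.016 ] (np.float64(-6.1978213209140005), array([ 0.5113, -0.314 ]), np.float64(0.1017921032131514))
[ 0.5111 -0.3142] ((511.15814208984375, -314.096435546875), (85.29425048828125, 130.93051147460938), 84.0551528930664)
[ 0.5116 -0.3141] ((511.56817626953125, -314.06707763671875), (34.04935836791992, 59.42121124267578), 84.01058959960938)
[ -0.4532 167.4412   1.7722]
```

All agree within 0.5 mm (holes 101.8 mm apart, block 34x59). Descend and grip across the 34 mm.

```bash
python3 -m pendant '[[0,0,30,1.8,0,0,0],[0,0,30,0,0,0,0],[0,0,30,0,0,0,0],[0,0,30,0,0,0,0],[0,0,0,0,0,0,0]]'
python3 -m pendant '[[0,0,13,0,0,0,0],[0,0,13,0,0,0,0],[0,0,0,0,0,0,0],[0,0,0,0,0,0,0]]'
```

```text
time: 10.45
tool_pos: [0.5101, -0.3119, 0.0453]
orientation: [[-0.995, -0.004, -0.101], [0.101, 0.003, -0.995], [0.005, -1.0, -0.003]]
force: [0.4, -0.3, 0.2]
opening: 0.0853
time: 10.85
tool_pos: [0.5113, -0.3149, 0.0227]
orientation: [[-0.995, 0.0, -0.104], [0.104, -0.0, -0.995], [-0.0, -1.0, 0.0]]
force: [-0.5, 0.5, -0.6]
opening: 0.0855
```

```bash
python3 -m pendant '[[1,0,1,0,0,0,0],[1,0,0,0,0,0,0],[1,0,0,0,0,0,0],[1,0,0,0,0,0,0],[1,0,0,0,0,0,0]]' 80
python3 -m pendant '[[1,0,0,0,0,0,0],[1,0,0,0,0,0,0]]'
python3 - <<'E'
from h import *
o=robot.get_obs();print(o['tool_pos'],o['orientation'],o['force'],o['wrist_torque'])
E
python3 -m pendant '[[1,0,-20,0,0,0,0],[1,0,-40,0,0,0,0],[1,0,-40,0,0,0,0],[1,0,-30,0,0,0,0],[1,0,0,0,0,0,0]]'
python3 - <<'E'
from h import *
o,im=snap('wrist','w9.png'); print(o['time'],o['tool_pos'],o['orientation'],o['force'],o['wrist_torque'],o['qpos'])
np.save('o9.npy',o,allow_pickle=True)
E
```

```text
time: 11.35
tool_pos: [0.5113, -0.315, 0.0218]
orientation: [[-0.995, 0.001, -0.104], [0.104, -0.0, -0.995], [-0.001, -1.0, 0.0]]
force: [-1.9, 1.3, 7.7]
opening: 0.0328
time: 11.55
tool_pos: [0.5113, -0.3151, 0.0218]
orientation: [[-0.995, 0.001, -0.104], [0.104, -0.0, -0.995], [-0.001, -1.0, 0.0]]
force: [-0.6, 0.7, 7.4]
opening: 0.0328
[ 0.5113 -0.3151  0.0218] [[-0.9946  0.0006 -0.1042]
 [ 0.1042 -0.0003 -0.9946]
 [-0.0007 -1.      0.0002]] [-0.6334  0.7417  7.421 ] [ 0.2296  0.1765 -0.005 ]
time: 12.05
tool_pos: [0.5127, -0.3159, 0.1553]
orientation: [[-0.995, 0.005, -0.104], [0.104, -0.003, -0.995], [-0.006, -1.0, 0.002]]
force: [0.6, 0.1, -2.8]
opening: 0.0329
12.05 [ 0.5127 -0.3159  0.1553] [[-0.9945  0.0053 -0.1044]
 [ 0.1044 -0.0028 -0.9945]
 [-0.0056 -1.      0.0022]] [ 0.5835  0.1022 -2.8039] [-0.0424 -0.0351  0.0374] [ 0.4607  0.5702 -0.0099  1.7379  0.0075  0.8276 -1.228 ]
```

View pics/w9.png

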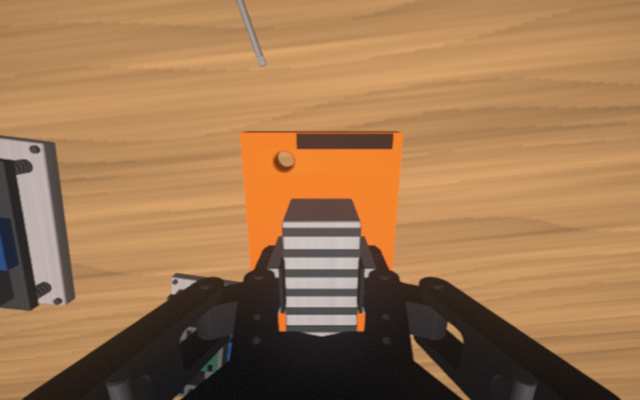

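```bash
python3 - <<'E'
from h import *
o=np.load('o9.npy',allow_pickle=True).item()
im=cv2.cvtColor(cv2.imread('pics/w9.png'),cv2.COLOR_BGR2RGB)
c=eyes.get_calibration('wrist');T=c['T_tool_cam']
def ony(uv,y):
    d=T[:3,:3]@np.array([(uv[0]-c['cx'])/c['fx'],-(uv[1]-c['cy'])/c['fy'],-1]);p=T[:3,3];return 1000*(p+d*(y-p[1])/d[1])
m=mask(im,(5,130,100),(18,255,255));
k=255-m; k2=np.zeros_like(k);k2[148:175,270:300]=k[148:175,270:300]; cc=big(k2); e=cv2.fitEllipse(cc);print(e,'holeB',ony(e[0],.0058))
c1=big(m)
for v in (140,160,180,200,220,240):
    r=np.where(m[v])[0]; print(v,r.min(),r.max(),ony((r.min()-.5,v),.0058),ony((r.max()+.5,v),.0058))
for u in (255,275,300,350,390,398):
    r=np.where(m[:,u])[0]; print(u,r.min(),ony((u,r.min()-.5),.0058))
E
```

```text
Traceback (most recent call last):
cv2.error: OpenCV(4.12.0) /io/opencv/modules/imgproc/src/shapedescr.cpp:361: error: (-201:Incorrect size of input array) There should be at least 5 points to fit the ellipse in function 'fitEllipseNoDirect'
```

```bash
cat > inhand.py <<'E'
from h import *
o=np.load('o9.npy',allow_pickle=True).item()
im=cv2.cvtColor(cv2.imread('pics/w9.png'),cv2.COLOR_BGR2RGB)
c=eyes.get_calibration('wrist');T=c['T_tool_cam']
def ony(uv,y):
    d=T[:3,:3]@np.array([(uv[0]-c['cx'])/c['fx'],-(uv[1]-c['cy'])/c['fy'],-1]);p=T[:3,3];return 1000*(p+d*(y-p[1])/d[1])
m=mask(im,(5,190,150),(18,255,255))
print(hsv(im)[159,285],hsv(im)[150,260])
k=255-m; k2=np.zeros_like(k);k2[149:173,272:300]=k[149:173,272:300]; cc=big(k2); e=cv2.fitEllipse(cc);print(e,'holeB',ony(e[0],.0058))
for v in (160,180,200,220,240):
    r=np.where(m[v,230:420])[0]+230; print(v,r.min(),r.max(),ony((r.min()-.5,v),.0058),ony((r.max()+.5,v),.0058))
for u in (250,260,275,290):
    r=np.where(m[:,u])[0]; print(u,r.min(),ony((u,r.min()-.5),.0058))
E
python3 inhand.py
```

```text
[ 15 135 191] [ 13 208 242]
((283.7448425292969, 160.69677734375), (18.751487731933594, 18.97066307067871), 175.79298400878906) holeB [-50.3899   5.8    -19.0802]
160 243 399 [-50.7689   5.8    -40.909 ] [-50.7328   5.8     42.2128]
180 244 398 [-39.9492   5.8    -41.2296] [-39.9171   5.8     42.5195]
200 246 396 [-28.6753   5.8    -41.0118] [-28.6478   5.8     42.2877]
220 247 395 [-16.9185   5.8    -41.3484] [-16.8954   5.8     42.6091]
240 249 393 [ -4.6466   5.8    -41.1236] [-4.6284  5.8    42.3691]
250 132 [-65.4529   5.8    -35.8787]
260 132 [-65.4503   5.8    -30.7303]
275 132 [-65.4464   5.8    -23.0082]
290 132 [-65.4425   5.8    -15.2867]
```

Cover is square in the hand (origin within 0.7 mm of the TCP axis). Carry to above the dowels with yaw −13.2°.

```bash
python3 -m pendant '[[1,0,0,0,0,0.126,0],[1,8,0,-34,0,0,0],[1,8,0,-34,0,0,0],[1,8,0,-34,0,0,0],[1,8,0,-34,0,0,0]]'
python3 -m pendant '[[1,8,0,-34,0,0,0],[1,8,0,-34,0,0,0],[1,8,0,-34,0,0,0],[1,8,0,-34,0,0,0],[1,8,0,-34,0,0,0]]'
python3 -m pendant '[[1,8,0,-34,0,0,0],[1,0,0,0,0,0,0],[1,0,0,0,0,0,0]]'
cat > goal.py <<'E'
from h import *
from scipy.spatial.transform import Rotation as Ro
o=robot.get_obs();R=o['orientation']
y=np.radians(-13.2);Rg=np.array([[-np.cos(y),0,np.sin(y)],[-np.sin(y),0,-np.cos(y)],[0,-1,0]])
print(o['time'],o['tool_pos'],'shift mm',1000*R.T@(np.array([.5120,.0382,o['tool_pos'][2]])-o['tool_pos']),'rot',Ro.from_matrix(R.T@Rg).as_rotvec(),'F',o['force'],'T',o['wrist_torque'],'cover z',o['tool_pos'][2]-.0218)
E
python3 goal.py
```

```text
time: 12.6
tool_pos: [0.51, -0.1736, 0.1499]
orientation: [[-0.974, -0.002, -0.228], [0.228, 0.001, -0.974], [0.002, -1.0, -0.0]]
force: [-0.1, -0.7, -1.2]
opening: 0.0328
time: 13.1
tool_pos: [0.5099, 0.0008, 0.1501]
orientation: [[-0.974, -0.002, -0.228], [0.228, -0.0, -0.974], [0.002, -1.0, 0.001]]
force: [0.8, 0.2, -0.5]
opening: 0.0328
time: 13.4
tool_pos: [0.5101, 0.0349, 0.1502]
orientation: [[-0.974, -0.002, -0.227], [0.227, -0.0, -0.974], [0.002, -1.0, 0.001]]
force: [-0.0, -0.9, -2.2]
opening: 0.0327
13.4 [0.5101 0.0349 0.1502] shift mm [-1.081  -0.0046 -3.6726] rot [-0.0007  0.0018  0.0017] F [-0.0345 -0.8551 -2.23  ] T [-0.0715  0.0096  0.0013] cover z 0.12842697769194028
```

```bash
python3 -m pendant '[[1,-1.1,0,-3.7,0,0,0],[1,0,13,0,0,0.002,0],[1,0,13,0,0,0,0],[1,0,0,0,0,0,0],[1,0,0,0,0,0,0]]'
python3 goal.py
python3 - <<'E'
from h import *
o,im=snap('wrist','w10.png'); _,s=snap('scene','s10.png')
b=cv2.resize(s[130:270,280:420],(700,600),interpolation=cv2.INTER_CUBIC); cv2.imwrite('pics/z10.png',cv2.cvtColor(b,cv2.COLOR_RGB2BGR))
E
```

```text
time: 13.9
tool_pos: [0.5123, 0.0374, 0.1246]
orientation: [[-0.973, -0.001, -0.231], [0.231, -0.0, -0.973], [0.001, -1.0, 0.001]]
force: [0.2, 0.1, -2.3]
opening: 0.033
13.9 [0.5123 0.0374 0.1246] shift mm [ 0.5093  0.0002 -0.7331] rot [-0.0006 -0.0023  0.0013] F [ 0.2413  0.091  -2.3175] T [ 0.0467 -0.0759 -0.0541] cover z 0.1028413957120489
```

View pics/w10.png

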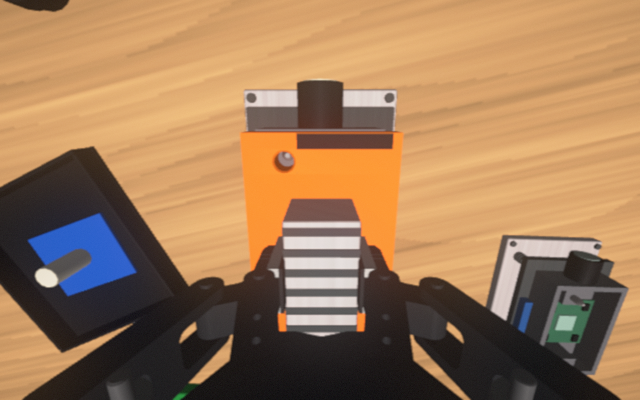

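View pics/z10.png

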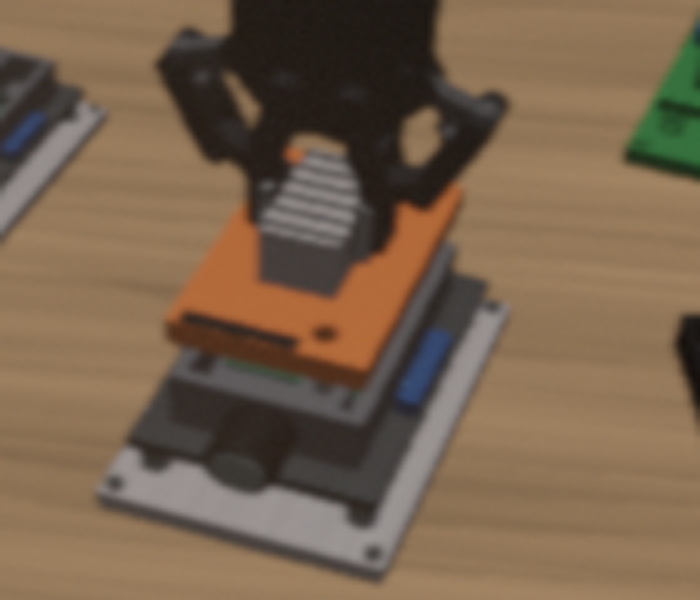

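```bash
python3 - <<'E'
exec(open('inhand.py').read().split("m=mask")[0])
im=cv2.cvtColor(cv2.imread('pics/w10.png'),cv2.COLOR_BGR2RGB)
b=cv2.resize(im[145:175,270:300],(600,600),interpolation=cv2.INTER_CUBIC); cv2.imwrite('pics/z11.png',cv2.cvtColor(b,cv2.COLOR_RGB2BGR))
g=cv2.cvtColor(im,cv2.COLOR_RGB2GRAY)[149:172,273:297].astype(float); h=hsv(im)[149:172,273:297]
w=(h[...,1]<70)*(h[...,2]>150); v,u=np.where(w); print(len(u)); 
if len(u): p=(273+u.mean(),149+v.mean()); print(p,ony(p,.0306))
E
```

```text
120
(np.float64(285.625), np.float64(159.425)) [-47.5247  30.6    -21.3365]
```

View pics/z11.png

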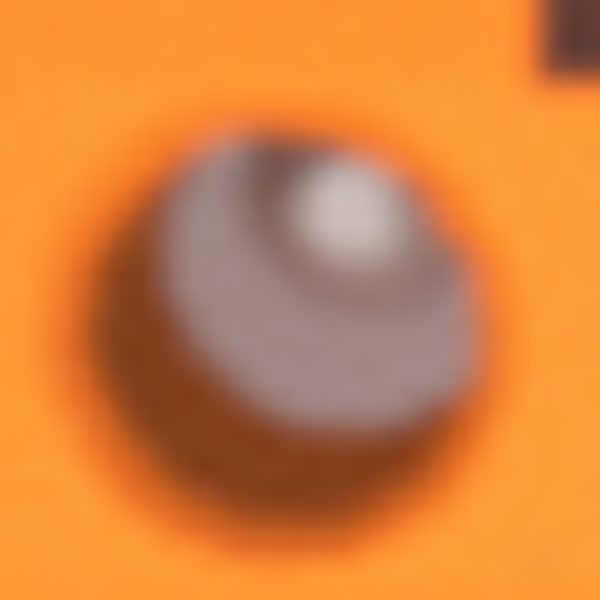

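```bash
python3 - <<'E'
exec(open('inhand.py').read().split("m=mask")[0])
print('tip',ony((287.0,155.1),.0306), 'hole top (13.7,...)',ony((270+290/20-.5,145+325/20-.5),.0058), 'bottom through-hole centre', ony((270+320/20-.5,145+260/20-.5),.0218))
E
```

```text
tip [-50.1844  30.6    -20.3948] hole top (13.7,...) [-50.4443   5.8    -19.0769] bottom through-hole centre [-49.9364  21.8    -20.2524]
```

Dowel tip B shows centred in the hole within about 1 mm. Nudge and descend gently, watching force.

```bash
python3 -m pendant '[[1,0.2,3,-0.6,0,0,0],[1,0,3,0,0,0,0],[1,0,3,0,0,0,0],[1,0,3,0,0,0,0],[1,0,0,0,0,0,0]]'; python3 goal.py
```

```text
time: 14.5
tool_pos: [0.5124, 0.0384, 0.1128]
orientation: [[-0.973, -0.001, -0.23], [0.23, -0.0, -0.973], [0.001, -1.0, 0.0]]
force: [-0.7, 0.5, -2.9]
opening: 0.0325
14.5 [0.5124 0.0384 0.1128] shift mm [0.366  0.0003 0.2422] rot [-0.0003 -0.0018  0.0006] F [-0.7337  0.4598 -2.9217] T [-0.0072  0.0019 -0.004 ] cover z 0.09104978859940155
```

```bash
python3 -m pendant '[[1,0,2.5,0,0,0,0],[1,0,2.5,0,0,0,0],[1,0,0,0,0,0,0]]'; python3 goal.py;  python3 -m pendant '[[1,0,2.5,0,0,0,0],[1,0,2,0,0,0,0],[1,0,0,0,0,0,0]]'; python3 goal.py
```

```text
time: 14.8
tool_pos: [0.5125, 0.0383, 0.108]
orientation: [[-0.973, -0.0, -0.23], [0.23, -0.0, -0.973], [0.0, -1.0, 0.0]]
force: [-0.3, 0.6, -2.4]
opening: 0.0329
14.8 [0.5125 0.0383 0.108 ] shift mm [0.4408 0.0002 0.2349] rot [-0.0002 -0.0018  0.0004] F [-0.281   0.5766 -2.3937] T [-0.0207  0.0198  0.0202] cover z 0.08617812206721401
time: 15.1
tool_pos: [0.5125, 0.0384, 0.1035]
orientation: [[-0.973, -0.0, -0.23], [0.23, -0.0, -0.973], [0.0, -1.0, 0.0]]
force: [0.2, -0.0, -1.8]
opening: 0.0329
15.1 [0.5125 0.0384 0.1035] shift mm [0.4479 0.0002 0.2643] rot [-0.0001 -0.0018  0.0004] F [ 0.2453 -0.0439 -1.8366] T [-0.0126  0.0201 -0.0033] cover z 0.081723949214413
```

No jamming; 12 mm of dowel engaged. Seek seam contact.

```bash
for i in 1 2 3; do python3 -m pendant '[[1,0,1,0,0,0,0],[1,0,0,0,0,0,0],[1,0,0,0,0,0,0]]' >/dev/null; python3 goal.py; done
```

```text
15.4 [0.5126 0.0384 0.1028] shift mm [0.5791 0.     0.3188] rot [ 0.     -0.0018  0.    ] F [ 0.8885  0.6993 -1.9111] T [-0.017  -0.0332  0.0228] cover z 0.08101745001249393
15.7 [0.5127 0.0384 0.1018] shift mm [ 0.6055 -0.      0.3076] rot [ 0.     -0.0019 -0.    ] F [-0.0575 -0.1455 -1.7446] T [-0.0072 -0.0411  0.0775] cover z 0.0800179327680843
16.0 [0.5127 0.0384 0.1009] shift mm [ 0.6237 -0.0001  0.3256] rot [ 0.0001 -0.0019 -0.0001] F [-0.2875 -0.4338  2.8913] T [-0.0456  0.1483  0.0905] cover z 0.07907196031238539
```

Seam contact at TCP ≈ 0.1018–0.1015 (cover underside 0.080, as expected). Press on ~7 mm.

```bash
python3 -m pendant '[[1,0,1.5,0,0,0,0],[1,0,1.5,0,0,0,0],[1,0,0,0,0,0,0],[1,0,0,0,0,0,0]]'>/dev/null; python3 goal.py; python3 -m pendant '[[1,0,1.5,0,0,0,0],[1,0,1.5,0,0,0,0],[1,0,1,0,0,0,0],[1,0,0,0,0,0,0],[1,0,0,0,0,0,0]]'; python3 goal.py
python3 - <<'E'
from h import *
o,im=snap('wrist','w12.png'); _,s=snap('scene','s12.png')
b=cv2.resize(s[130:270,280:420],(700,600),interpolation=cv2.INTER_CUBIC); cv2.imwrite('pics/z12.png',cv2.cvtColor(b,cv2.COLOR_RGB2BGR))
E
```

```text
16.4 [0.5127 0.0384 0.0978] shift mm [ 0.6396 -0.0001  0.3499] rot [ 0.0001 -0.0019 -0.0001] F [-2.5856 -0.3222  5.1118] T [ 0.0216  0.3365 -0.035 ] cover z 0.07598676338864303
time: 16.9
tool_pos: [0.5127, 0.0384, 0.0939]
orientation: [[-0.973, 0.0, -0.23], [0.23, 0.0, -0.973], [-0.0, -1.0, -0.0]]
force: [-2.9, -0.1, 9.3]
opening: 0.0327
16.9 [0.5127 0.0384 0.0939] shift mm [ 0.6585 -0.0001  0.3378] rot [ 0.0001 -0.0018 -0.0002] F [-2.866  -0.0817  9.3159] T [-0.0328  0.6052 -0.0119] cover z 0.07212713301892108
```

View pics/w12.png

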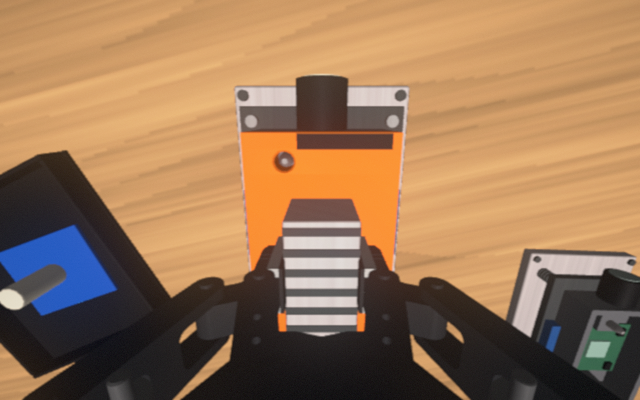

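View pics/z12.png

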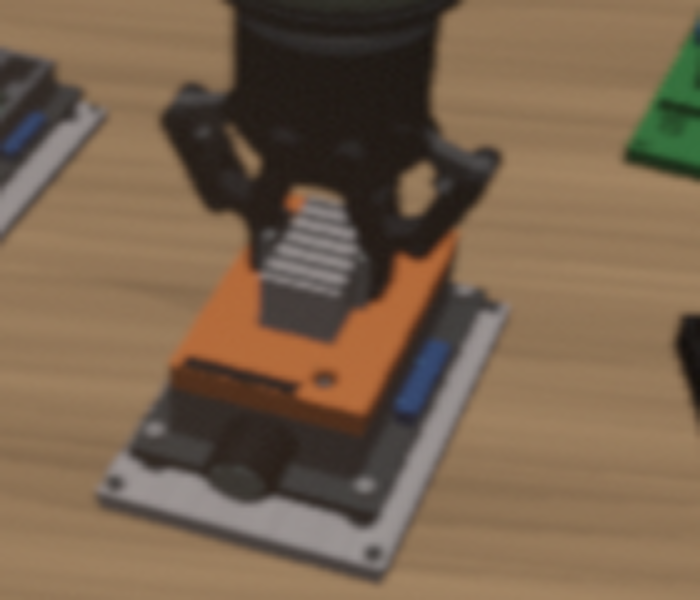

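Cover is flush, dowel in the hole, and both position (7.9 mm) and force (9.3 N → 8.0 mm) agree. One hold to confirm it stays stable, then hand in.

```bash
python3 -m pendant '[[1,0,0,0,0,0,0],[1,0,0,0,0,0,0],[1,0,0,0,0,0,0],[1,0,0,0,0,0,0],[1,0,0,0,0,0,0]]'; python3 goal.py; python3 -c "
from h import *
job_done()"
```

```text
time: 17.5
tool_pos: [0.5127, 0.0384, 0.094]
orientation: [[-0.973, 0.0, -0.23], [0.23, 0.0, -0.973], [-0.0, -1.0, -0.0]]
force: [-3.1, 0.1, 8.2]
opening: 0.0328
17.5 [0.5127 0.0384 0.094 ] shift mm [ 0.6405 -0.0002  0.3676] rot [ 0.0001 -0.0017 -0.0002] F [-3.0755  0.1114  8.2299] T [-0.0807  0.5075 -0.0171] cover z 0.07215535902336011
the job is handed in; nothing more can be done
```

I handed the job in at 17.5 s with the closed pair still gripped and pressed down.

- **Shield:** I lifted it off by its post and left it flat in the black tray. The later wrist pictures still show it lying there.
- **Cover:** I fitted the orange half onto both dowels with the black strip at the lens end. It went down without jamming, and in the last pictures it sits flush, with dowel B visible in its hole.
- **Press:** Position gives a sink of 7.8–7.9 mm. The last two force readings, 9.3 and 8.2 N, imply 8.0 and 6.8 mm. I trusted position, because the force reading varies by about 1 N.
- **Side force:** About 3 N remained along −x, probably from the roughly 0.6 mm residual offset on the dowels. I left it.
- **Bystanders:** I never moved onto or near the lens, target or screwdriver, but I took no final overview picture to confirm they are unmoved.

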